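# Hang the cordless screwdriver on the balancer arm

### The arm

A 7-joint arm with a two-finger parallel gripper is mounted at the origin on the work surface. World frame = base frame: x ahead of the robot, y to its left, z up, the work surface at z = 0. Lengths are in m, angles in rad, forces in N, time in s.
With the tool pointing down it reaches from about 0.4 to 0.85 m from the base axis. Payload 4.5 kg.
Tool frame: the origin (TCP) lies midway between the tips of the shut fingers; the grasp point (between the pads) lies 19 mm behind it; z points along the fingers, y is the direction in which the jaws open and shut (so a half turn about z gives the same grasp; the last joint's range is limited). The gripper opens to 88 mm and grips with 3 to 60 N. Pads are 18 mm wide; open, the fingers measure 123 mm over their backs; the gripper's body (75 mm by 187 mm) begins 45 mm behind the grasp point.
Start: joints at [1.173, 0.689, -0.195, 1.565, 0.157, 0.902, -0.215], TCP at [0.262, -0.568, 0.239] pointing down, gripper open.
Joint ranges: [-3.01, 3.01], [-0.46, 2.08], [-1.47, 1.51], [0.13, 2.56], [-1, 4.14], [0.04, 2.09], [-2.66, 2.66]. Speed limits (rad/s): [2.57, 2.57, 3.14, 3.14, 3.14, 3.14, 3.14].

### API

Orientations are given as a unit quaternion [x, y, z, w].
In Python, from plant import r gives the robot as it stands. The module is installed in compiled form; this text tells all that it offers.
- The arm moves only by the tool carry_out, never from a script. Its argument "commands" is a list of rows, each a list of 6 numbers: the shift along the tool's x, y, z in m, then the turn, a rotation vector about the tool's x, y, z in degrees. In form: [[dx, dy, dz, wx, wy, wz], ...]. A call has 1 to 12 rows; each row is the pose to reach, as a shift and turn from the pose commanded when the call began, along the tool's axes at that moment; what a row does not reach only later rows make up. A row lasts 1/10 s, in which the tool goes at most 50 mm and 8.59 degrees, less where a joint would pass 70% of its speed; a pose out of reach is approached as far as the arm can. A call with a gripper value outside its range is refused whole. "fingers" is the closure in counts, from 0 (fully open) to 255 (shut), set as the call begins (left out, the last holds). The fingers move at their own pace and stop on an object; "grip_force" is the grip in N (left out, the last holds). Time passes only in rows, so rows that repeat a pose let the fingers close. It gives the time, the measured TCP pose, the force and the opening at its end, in the units of the state.
- r.get_state(): the state, without advancing time (a new reading comes with each control period).
- r.snapshot(name): name is "side" or "top"; returns a dict with "img" (480x640x3 uint8, blue, green, red), "intrinsics" (3x3 intrinsics, pixels), "extrinsics" (4x4, takes a point from camera to world coordinates). Camera axes: x right, y down, z forward; pixel columns grow to the right and rows downward; lengths in m; the calibration is good to about 2 mm. A picture is of the moment at which its call begins. There is no depth.
- r.finish_job(): hands the job in, once; it reports no verdict.
Trained networks look in a picture, given as the dict that the camera call returned (one of the last four; its "shot" number tells which), for a name from the list of things; names that differ only in an ending like _2 or _b are one class to them, and where a whole thing is asked for, a point or a joint stands for the part that bears it (a point fixed in the world has none). Each returns a list of dicts, best first, with "p" (0 to 1); they miss things now and then, are a little off and sometimes report something else, mostly with a low value. They report only what shows in the picture. A call takes as long as a camera call.
- r.spot_in(picture, label): "xyz" ([x, y, z] in m, in world coordinates, good to about 4 mm: the middle of the surface that is visible of it).
- r.spot_point(picture, label): "xyz" ([x, y, z] in m, in world coordinates, good to about 4 mm: a listed point, or the origin of a listed thing).
The state is a dict: "clock": time; "q": joint angles; "qd": joint speeds; "joint_torque": joint torques, N m; "tool_pos": TCP position; "eef_rot": TCP orientation; "contact_force": force on the tool from outside, world axes, zero at the start; "moment": the same for the moment, N m; "opening": opening from 0.0 (shut) to 1.0 (fully open).
Only numpy, scipy, OpenCV 4.12 (cv2) and the standard library are available. Lean on these libraries where they do the work, as an engineer would, in place of code of your own. Each camera call takes 0.05 s, during which the arm holds its last target.

### The job

Take the cordless screwdriver with the clamped-on collar out of the tool rack and hang it, bit down, by its collar in the open cradle of the spring-balanced arm. Bring it in gently without straining the arm, go down slowly with the arm as it sinks under the weight, and let go only once the arm alone carries the whole weight and has settled, so that on release it stays where it is and neither drops nor springs up. Leave the other things on the bench as they are.

Things in the scene. Friction and masses are not known exactly. Their poses are not given: they have to be found in the camera images.
- driver: Cordless in-line screwdriver, standing bit down in one of the rack's two holes. Round, 205 mm long. Origin at the bit's tip, z along the tool to its rear end. From the tip: bit (6 mm dia), chuck (17 mm dia) to 42 mm, nose cone to 62, smooth neck 27 mm dia to 112, collar to 124, ribbed black handle 36 mm dia to 205. Weighs 2.6 to 6.7 N depending on its battery, not known beforehand.
- driver_collar (a point): Centre of the flat underside of the screwdriver's suspension collar, on its axis 112 mm above the bit's tip: an aluminium ring 12 mm high, underside 40 mm dia, bevelled 4 mm out to 48 mm dia. In the rack this underside lies on the rack plate, 125 mm above the bench.
- driver_grip (a point): Where to grip the screwdriver from above: middle of its 36 mm dia handle, on the axis, 52 mm above the collar's underside.
- rack: Fixed steel tool rack, 200 x 70 x 125 mm, long side along its x. Origin at the centre of its underside. The top plate is 10 mm thick with two 32 mm holes, 50 mm either side of the centre along x; the screwdriver stands in one, the nut driver in the other. To clear it the bit's tip must rise above 125 mm.
- cradle: Dark steel fork at the free end of the balancer arm, always level. Origin at the centre of its seat (upper face of the 8 mm plate), where the hung tool's axis belongs; z up, x back along the arm towards the post, mouth to -x. Slot 32 mm wide, closed 18 mm behind the origin. Empty, the arm stands against its upper stop with the seat 265 mm above the bench.
- cradle_mouth (a point): Mouth of the cradle: midway between the round tips of its two 15 mm wide tines, 34 mm before the seat's centre, level with the seat. A lip 6 mm high runs round the seat (sides, back, a toe on each tine; inside 52 mm wide, 23 mm to the toes, 26 mm to the back). The neck passes through the mouth with the collar above the lip; the collar is then lowered inside the lips onto the seat.
- cradle_joint (a point): End joint of the arm: 84 mm behind the seat's centre, 18 mm above it; its block reaches to 68 mm from that centre and 35 mm above the seat. Two parallel links 240 mm long lead from it to the post, at first rising 0.20 rad towards the cradle. So, sinking by d mm, the cradle also moves towards its -x by 240*(cos(b) - cos 0.20) mm, with sin b = sin 0.20 - d/240: 5 mm outwards till level, then back.
- link_mid (a point): Middle of the arm's upper link. It swivels nearly freely about its post (0.3 N of friction at the cradle). A load below 0.6 to 1.8 N on the cradle does not lower it; beyond, it sinks about 20 mm per N, lightly damped: a dropped load bounces. With the screwdriver it settles 15 to 125 mm lower, by tool weight and spring setting. A push along the sloping arm also lifts or lowers it: avoid side force.
- nutdriver: Plain hand nut driver with black handle (30 mm dia, no collar), 198 mm long, in the other hole of the rack. Origin at its tip. Leave alone.
- dish: Steel screw dish, 90 mm dia, 24 mm high. Origin under its centre. Leave alone.
- capacitor: Upright aluminium capacitor can, 48 mm dia, 96 mm high. Origin under its centre. Leave alone.
- magnetron: Finned metal magnetron, 85 x 75 x 88 mm. Origin under its centre. Leave alone.
- wafer_tray: Clear flat tray with a gold wafer, 125 x 125 x 16 mm. Origin under its centre. Leave alone.
- wrench: Steel wrench lying on the bench. Leave alone.

How it is judged:
By the outcome, as a careful person would: the job done as asked, in the order asked, and still so for the second after the job is handed in, with the robot touching nothing.
It also fails if it takes over 72 s, if anything falls off the work surface, if the arm or the gripper's body presses on something with over 40 N, if the wrist force passes 120 N, or if a joint passes its speed limit or range.

## Working session

There is one attempt and no reset: what is moved stays moved. The work goes in short steps, Python scripts to look and compute and a tool call to move; the robot and the scene stay as the last step left them, time stands still between calls to the robot, and variables do not carry over. Pictures are saved under pics/ and viewed, and the job is handed in when it is done.

Besides the shell and the picture viewer there is one more tool, called after "Request:" in YAML: its name, and indented under it one key for each argument. carry_out: Moves the arm, as the interface text tells. Its arguments: {"type":"object","properties":{"commands":{"type":"array","items":{"type":"array","items":{"type":"number"}}},"fingers":{"type":"number"},"grip_force":{"type":"number"}},"required":["commands"]}

```bash
mkdir -p pics
cat > h.py <<'E'
import numpy as np, cv2
from plant import r
from scipy.spatial.transform import Rotation as R
def look(n,labels=(),pts=(),tag='a'):
    s=r.snapshot(n); cv2.imwrite(f'pics/{tag}_{n}.png',s['img'])
    K=np.array(s['intrinsics']);T=np.array(s['extrinsics'])
    for kind,ls in (('in',labels),('pt',pts)):
        for l in ls:
            o=(r.spot_in if kind=='in' else r.spot_point)(s,l)
            for d in o[:2]:
                p=np.array(d['xyz']);c=T[:3,:3].T@(p-T[:3,3]);u=K@c/c[2]
                print(n,kind,l,round(d['p'],2),p.round(4),u[:2].round(0))
    return s
def st():
    s=r.get_state()
    print('t',round(s['clock'],2),'pos',np.round(s['tool_pos'],4),'q',np.round(s['eef_rot'],4),'F',np.round(s['contact_force'],2),'M',np.round(s['moment'],2),'op',round(s['opening'],3),'j',np.round(s['q'],2))
    return s
def tool(dw):  # world shift-> tool axes
    s=r.get_state();return R.from_quat(s['eef_rot']).inv().apply(dw)
E
python3 - <<'E'
from h import *
st()
P=['driver','driver_collar','driver_grip','rack','cradle','cradle_mouth','cradle_joint','link_mid','nutdriver']
for n in('side','top'):
    s=look(n,(),P); print(np.array(s['extrinsics']).round(3))
st();print(R.from_quat(r.get_state()['eef_rot']).as_matrix().round(3))
E
```

```text
t 0.0 pos [ 0.2612 -0.5671  0.2379] q [ 9.768e-01  2.143e-01 -3.000e-04 -9.000e-04] F [ 0.01 -0.18 -0.8 ] M [-0.03 -0.06  0.01] op 1.001 j [ 1.17  0.69 -0.19  1.57  0.16  0.9  -0.22]
side pt driver 0.91 [0.4428 0.26   0.011 ] [329. 414.]
side pt driver 0.7 [0.4939 0.2725 0.0015] [301. 416.]
side pt driver_collar 0.65 [0.4391 0.2605 0.1256] [331. 379.]
side pt driver_grip 0.68 [0.4428 0.2595 0.1766] [330. 360.]
side pt rack 0.77 [ 0.4934  0.2711 -0.0012] [301. 416.]
side pt cradle 0.75 [ 0.6442 -0.0106  0.2826] [266. 194.]
side pt cradle 0.69 [0.5643 0.0166 0.2668] [302. 216.]
side pt cradle_joint 0.93 [ 0.6462 -0.0095  0.2841] [265. 194.]
side pt link_mid 0.58 [ 0.7577 -0.0443  0.2581] [221. 185.]
side pt nutdriver 0.62 [0.5411 0.2777 0.0125] [275. 409.]
side pt nutdriver 0.4 [0.4412 0.261  0.1256] [330. 379.]
[[-0.959 -0.181  0.22   0.299]
 [-0.284  0.647 -0.708  0.829]
 [-0.014 -0.741 -0.671  0.98 ]
 [ 0.     0.     0.     1.   ]]
top pt driver 0.6 [0.4449 0.2595 0.0172] [216. 286.]
top pt driver 0.46 [ 0.3465 -0.199  -0.    ] [392. 328.]
top pt driver_collar 0.68 [0.4464 0.2553 0.
[... 207 characters left out ...]
0.5 [0.5666 0.0165 0.2624] [308. 224.]
top pt cradle 0.66 [0.5687 0.0166 0.2633] [308. 223.]
top pt cradle_mouth 0.81 [0.5337 0.0266 0.2661] [302. 239.]
top pt cradle_joint 0.73 [ 0.6481 -0.0102  0.2851] [321. 183.]
top pt link_mid 0.66 [ 0.7555 -0.0452  0.2624] [338. 139.]
top pt nutdriver 0.69 [0.541  0.279  0.0143] [210. 250.]
[[ 0.018 -0.987  0.161  0.383]
 [-1.    -0.017  0.008 -0.015]
 [-0.005 -0.161 -0.987  1.218]
 [ 0.     0.     0.     1.   ]]
t 1.0 pos [ 0.2616 -0.5676  0.2387] q [ 0.9768  0.2142 -0.      0.    ] F [ 0.08  0.95 -0.32] M [-0.02  0.02  0.03] op 1.001 j [ 1.17  0.69 -0.19  1.57  0.16  0.9  -0.22]
[[ 0.908  0.418 -0.   ]
 [ 0.418 -0.908 -0.   ]
 [-0.     0.    -1.   ]]
```

View pictures.

View pics/a_side.png

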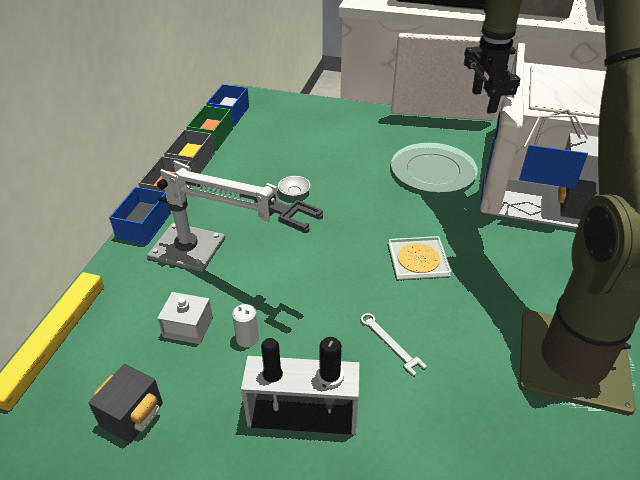

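View pics/a_top.png

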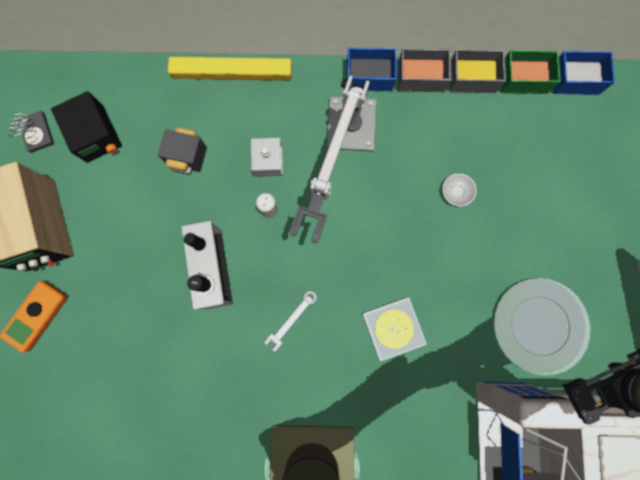

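Side picture: the driver with its collar stands in the right rack hole (330,360), the nut driver in the left (272,360), and the empty fork is at (302,216), mouth towards the rack and robot. The top picture agrees. The network points also match the given sizes: the joint is 84 mm behind the seat and the rack plate is at 125 mm. So I'll lift and swing over.

Request:
carry_out:
  commands:
    - [0,0,-0.04,0,0,0]
    - [0,0,-0.08,0,0,0]
    - [0,0,-0.12,0,0,0]
    - [0.02,-0.01,-0.16,0,0,0]
    - [0.055,-0.03,-0.16,0,0,2]
    - [0.09,-0.05,-0.16,0,0,4]
    - [0.13,-0.073,-0.16,0,0,6]
    - [0.17,-0.096,-0.16,0,0,8]
    - [0.21,-0.12,-0.16,0,0,10]
    - [0.25,-0.143,-0.16,0,0,12]
    - [0.283,-0.165,-0.16,0,0,13.7]
    - [0.283,-0.165,-0.16,0,0,13.7]
  fingers: 0
  grip_force: 30

```text
clock: 2.2
tool_pos: [0.4535, -0.2925, 0.399]
eef_rot: [0.995, 0.102, 0.002, -0.002]
contact_force: [-0.2, -0.3, -0.8]
opening: 0.999
```

Run:
```python
from h import *
s=st();print(R.from_quat(s['eef_rot']).as_matrix().round(3));print(tool(np.array([.443,.26,.29])-s['tool_pos']))
```

```text
t 2.2 pos [ 0.4535 -0.2925  0.399 ] q [ 0.9948  0.1018  0.0016 -0.0017] F [-0.22 -0.33 -0.8 ] M [ 0.04 -0.02  0.05] op 0.999 j [ 0.62  0.41 -0.21  1.57  0.09  1.16 -0.97]
[[ 0.979  0.203  0.003]
 [ 0.203 -0.979  0.004]
 [ 0.003 -0.003 -1.   ]]
[ 0.1012306  -0.54285035  0.11105612]
```

Request:
carry_out:
  commands:
    - [0.005,-0.03,0,0,0,0]
    - [0.013,-0.075,0,0,0,0]
    - [0.023,-0.123,0,0,0,0]
    - [0.032,-0.171,0,0,0,0]
    - [0.041,-0.219,0,0,0,0]
    - [0.05,-0.267,0,0,0,0]
    - [0.059,-0.315,0,0,0,0]
    - [0.068,-0.363,0,0,0,0]
    - [0.077,-0.411,0,0,0,0]
    - [0.086,-0.459,0,0,0,0]
    - [0.095,-0.507,0.01,0,0,0]
    - [0.101,-0.543,0.03,0,0,0]

```text
clock: 3.4
tool_pos: [0.4453, 0.2564, 0.3697]
eef_rot: [0.995, 0.097, 0.002, -0.001]
contact_force: [1.1, -0.3, 1.3]
opening: 0.997
```

Request:
carry_out:
  commands:
    - [0,0,0.03,0,0,0]
    - [0,0,0.06,0,0,0]
    - [0,0,0.08,0,0,0]
    - [0,0,0.08,0,0,0]
    - [0,0,0.08,0,0,0]

```text
clock: 3.9
tool_pos: [0.4452, 0.2527, 0.2892]
eef_rot: [0.995, 0.096, 0.0, 0.0]
contact_force: [-0.1, -0.7, 1.0]
opening: 1.001
```

Run:
```python
from h import *
s=st();print(R.from_quat(s['eef_rot']).as_matrix().round(3));print(tool(np.array([.443,.26,.29])-s['tool_pos']))
look('side',(),['driver_collar','driver_grip','nutdriver'],'b')
look('top',['driver'],['cradle','cradle_mouth','cradle_joint','link_mid'],'b')
```

```text
t 3.9 pos [0.4452 0.2527 0.2892] q [9.954e-01 9.590e-02 2.000e-04 0.000e+00] F [-0.13 -0.69  0.97] M [ 0.   -0.03 -0.02] op 1.001 j [-0.37  0.49 -0.37  1.83  0.23  0.86 -2.22]
[[ 0.982  0.191  0.   ]
 [ 0.191 -0.982 -0.   ]
 [ 0.     0.    -1.   ]]
[-0.00076217 -0.00760311 -0.00083548]
side pt driver_grip 0.56 [0.4404 0.2592 0.1799] [331. 359.]
top in driver 0.7 [0.428  0.261  0.2084] [195. 289.]
top pt cradle 0.69 [0.5687 0.0146 0.2632] [309. 223.]
top pt cradle 0.35 [0.36   0.0611 0.0006] [292. 321.]
top pt cradle_mouth 0.79 [0.5366 0.0289 0.2696] [301. 237.]
top pt cradle_mouth 0.62 [ 0.7542 -0.0459  0.2592] [338. 140.]
top pt cradle_joint 0.71 [ 0.6473 -0.0098  0.2828] [321. 184.]
top pt link_mid 0.84 [ 0.7556 -0.0458  0.2591] [338. 139.]
top pt link_mid 0.7 [0.4419 0.2609 0.1779] [199. 284.]
```

View pics/b_side.png

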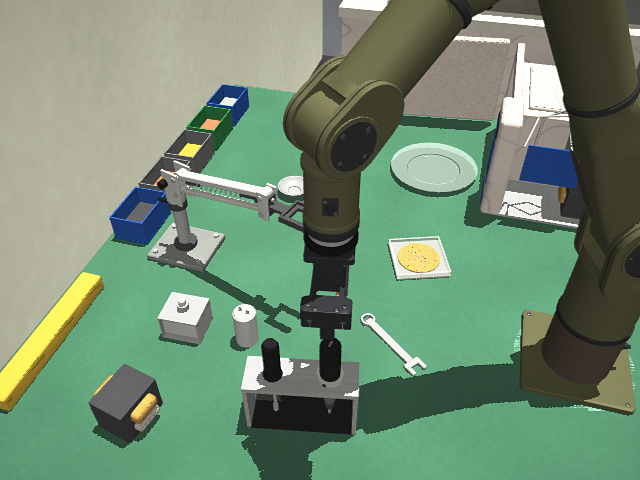

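The side picture shows the gripper above the driver, its handle top at (330,345), with the nut driver well clear at (271,345). Next I'll centre and go down.

Request:
carry_out:
  commands:
    - [-0.001,-0.004,0,0,0,0]
    - [-0.002,-0.008,0,0,0,0]
    - [-0.002,-0.008,0.02,0,0,0]
    - [-0.002,-0.008,0.045,0,0,0]
    - [-0.002,-0.008,0.07,0,0,0]
    - [-0.002,-0.008,0.095,0,0,0]
    - [-0.002,-0.008,0.115,0,0,0]
    - [-0.002,-0.008,0.127,0,0,0]
    - [-0.002,-0.008,0.131,0,0,0]
    - [-0.002,-0.008,0.131,0,0,0]
    - [-0.002,-0.008,0.131,0,0,0]

```text
clock: 5.5
tool_pos: [0.4417, 0.2609, 0.1584]
eef_rot: [0.995, 0.096, 0.001, -0.0]
contact_force: [-0.6, -0.1, -0.7]
opening: 1.001
```

Run:
```python
from h import *
s=st()
s=look('side',(),['driver_collar','driver_grip','nutdriver'],'c')
cv2.imwrite('pics/c_sidez.png',cv2.resize(s['img'][280:440,220:420],None,fx=3.5,fy=3.5))
```

```text
t 5.5 pos [0.4417 0.2609 0.1584] q [ 9.954e-01  9.620e-02  7.000e-04 -4.000e-04] F [-0.63 -0.12 -0.72] M [ 0.03  0.04 -0.03] op 1.001 j [-0.45  0.68 -0.28  1.98  0.35  0.53 -2.35]
side pt driver_collar 0.22 [ 7.142e-01 -3.793e-01  6.000e-04] [294. 192.]
side pt driver_grip 0.71 [0.4421 0.2558 0.1764] [331. 358.]
side pt driver_grip 0.66 [0.4417 0.2613 0.0116] [329. 414.]
side pt nutdriver 0.18 [0.4412 0.2565 0.1765] [331. 359.]
```

View pics/c_sidez.png

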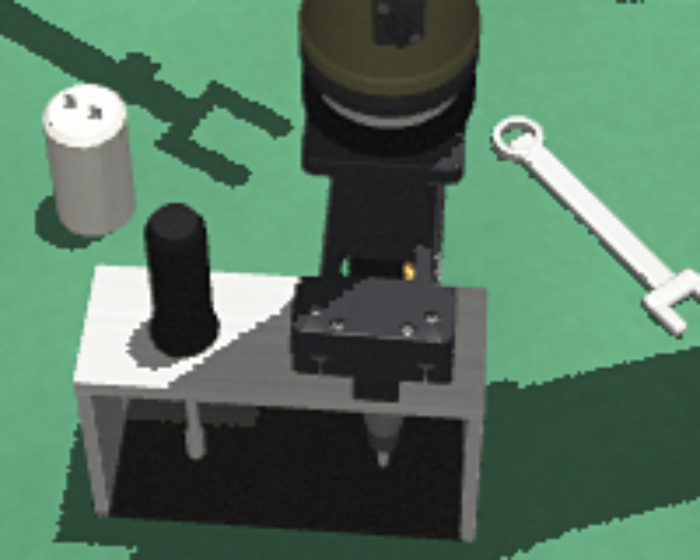

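The gripper straddles the handle with the nut driver clear at left. Closing.

Request:
carry_out:
  commands:
    - [0,0,0,0,0,0]
    - [0,0,0,0,0,0]
    - [0,0,0,0,0,0]
    - [0,0,0,0,0,0]
    - [0,0,0,0,0,0]
    - [0,0,0,0,0,0]
    - [0,0,0,0,0,0]
    - [0,0,0,0,0,0]
  fingers: 255
  grip_force: 30

```text
clock: 6.5
tool_pos: [0.4413, 0.2597, 0.1577]
eef_rot: [0.995, 0.096, -0.0, 0.001]
contact_force: [-1.0, -1.7, 1.1]
opening: 0.396
```

Run:
```python
from h import *
st()
```

```text
t 6.5 pos [0.4413 0.2597 0.1577] q [ 9.954e-01  9.600e-02 -1.000e-04  5.000e-04] F [-1.03 -1.7   1.14] M [-0.38 -0.05 -0.02] op 0.396 j [-0.45  0.68 -0.28  1.98  0.35  0.53 -2.35]
```

Request:
carry_out:
  commands:
    - [0,0,-0.004,0,0,0]
    - [0,0,-0.012,0,0,0]
    - [0,0,-0.026,0,0,0]
    - [0,0,-0.043,0,0,0]
    - [0,0,-0.062,0,0,0]
    - [0,0,-0.082,0,0,0]
    - [0,0,-0.102,0,0,0]
    - [0,0,-0.122,0,0,0]
    - [0,0,-0.14,0,0,0]
    - [0,0,-0.153,0,0,0]
    - [0,0,-0.16,0,0,0]
    - [0,0,-0.16,0,0,0]

```text
clock: 7.7
tool_pos: [0.4413, 0.2607, 0.3185]
eef_rot: [0.995, 0.096, 0.001, -0.0]
contact_force: [-0.2, -0.0, -3.5]
opening: 0.402
```

Request:
carry_out:
  commands:
    - [0,0,0,0,0,0]
    - [0,0,0,0,0,0]
    - [0,0,0,0,0,0]

```text
clock: 8.0
tool_pos: [0.4408, 0.2602, 0.317]
eef_rot: [0.995, 0.096, -0.001, 0.0]
contact_force: [0.1, 0.5, -4.3]
opening: 0.402
```

Run:
```python
from h import *
st()
F=[]
for i in range(4):
    s=look('side',(),['driver_collar','driver_grip','driver'],'d') if i==0 else look('top',(),['driver_collar','cradle','cradle_mouth','cradle_joint'],'d') if i==1 else r.snapshot('top')
    F.append(r.get_state()['contact_force'])
print(np.round(F,2)); s=st()
print(R.from_quat(s['eef_rot']).as_matrix().round(3))
```

```text
t 8.0 pos [0.4408 0.2602 0.317 ] q [ 9.954e-01  9.630e-02 -7.000e-04  4.000e-04] F [ 0.12  0.46 -4.25] M [ 0.03  0.01 -0.02] op 0.402 j [-0.37  0.46 -0.39  1.79  0.21  0.94 -2.22]
side pt driver_collar 0.74 [ 0.6576  0.1289 -0.0051] [247. 340.]
side pt driver 0.96 [0.4411 0.2596 0.1685] [331. 363.]
side pt driver 0.72 [0.6544 0.1306 0.001 ] [248. 339.]
top pt driver_collar 0.5 [0.446  0.2596 0.2843] [186. 278.]
top pt cradle 0.87 [0.5673 0.016  0.2648] [308. 223.]
top pt cradle 0.66 [ 0.6573  0.1287 -0.004 ] [270. 209.]
top pt cradle_mouth 0.66 [0.54   0.2789 0.0172] [210. 250.]
top pt cradle_mouth 0.59 [0.5389 0.0261 0.2681] [303. 236.]
top pt cradle_joint 0.78 [ 0.6459 -0.0111  0.2841] [321. 185.]
[[-0.13 -0.43 -3.12]
 [-0.62  0.34 -4.26]
 [-0.   -0.12 -3.46]
 [-0.73  0.31 -4.16]]
t 8.55 pos [0.4412 0.2604 0.3177] q [0.9954 0.0962 0.     0.    ] F [-0.73  0.31 -4.16] M [-0.02  0.01  0.01] op 0.397 j [-0.37  0.46 -0.39  1.79  0.21  0.94 -2.22]
[[ 0.981  0.191  0.   ]
 [ 0.191 -0.981 -0.   ]
 [ 0.     0.    -1.   ]]
```

View pics/d_side.png

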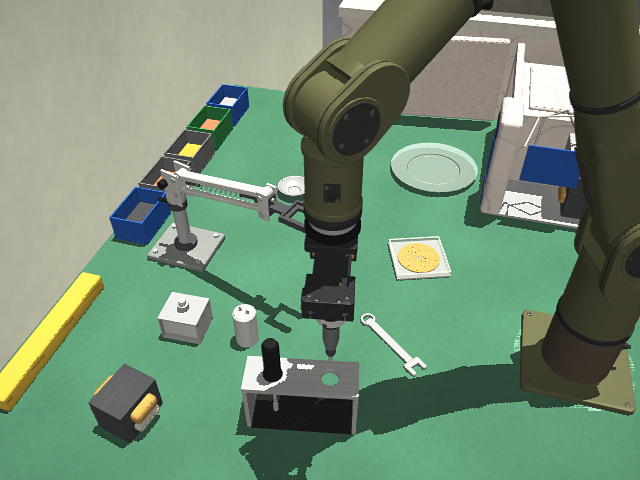

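The driver is out of the rack, held at (330,330), and the plate hole at (330,379) is empty. The weight reads about 3.8 N. I'll go to a point 110 mm before the cradle seat and turn so that the jaws lie across the slot.

Request:
carry_out:
  commands:
    - [-0.001,0.012,0,0,0,1.5]
    - [-0.003,0.034,0,0,0,4.5]
    - [-0.0055,0.06,0,0,0,8.5]
    - [-0.008,0.088,0,0,0,12.5]
    - [-0.0105,0.116,0,0,0,16.5]
    - [-0.013,0.144,0,0,0,20.5]
    - [-0.0155,0.172,0,0,0,24.5]
    - [-0.0175,0.194,0,0,0,27.3]
    - [-0.0188,0.207,0,0,0,29.1]
    - [-0.0188,0.21,0,0,0,29.1]
    - [-0.0188,0.21,0,0,0,29.1]
    - [-0.0188,0.21,0,0,0,29.1]

```text
clock: 9.75
tool_pos: [0.4629, 0.0521, 0.3178]
eef_rot: [0.988, -0.156, 0.0, -0.001]
contact_force: [0.2, 0.7, -4.9]
opening: 0.402
```

Run:
```python
from h import *
s=st();print(R.from_quat(s['eef_rot']).as_matrix().round(3))
a=look('side',(),['driver_collar','driver','cradle','cradle_joint','link_mid'],'e')
b=look('top',(),['driver_collar','driver','cradle','cradle_mouth','cradle_joint'],'e')
for n,a in(('s',a),('t',b)):
    K=np.array(a['intrinsics']);T=np.array(a['extrinsics'])
    p=np.array([.545,.02,.28]);c=T[:3,:3].T@(p-T[:3,3]);u=(K@c/c[2]).astype(int);print(u)
    cv2.imwrite(f'pics/e_{n}z.png',cv2.resize(a['img'][u[1]-60:u[1]+60,u[0]-80:u[0]+80],None,fx=5,fy=5,interpolation=cv2.INTER_CUBIC))
st()
```

```text
t 9.75 pos [0.4629 0.0521 0.3178] q [ 9.878e-01 -1.557e-01  0.000e+00 -5.000e-04] F [ 0.15  0.71 -4.88] M [ 0.14  0.05 -0.02] op 0.402 j [-0.05  0.38 -0.24  1.91  0.11  0.86 -2.22]
[[ 0.951 -0.308  0.   ]
 [-0.308 -0.951  0.001]
 [-0.    -0.001 -1.   ]]
side pt driver_collar 0.64 [0.4623 0.0525 0.2864] [350. 230.]
side pt driver 0.62 [0.4653 0.0547 0.1721] [346. 275.]
side pt cradle 0.92 [0.5692 0.0159 0.2635] [299. 217.]
side pt cradle 0.48 [0.4602 0.0517 0.1716] [349. 274.]
side pt cradle_joint 0.67 [0.4644 0.0532 0.1697] [346. 275.]
side pt cradle_joint 0.65 [ 0.6447 -0.0112  0.2834] [266. 194.]
side pt link_mid 0.92 [ 0.7587 -0.0461  0.2594] [220. 184.]
side pt link_mid 0.72 [0.5319 0.0258 0.2664] [317. 222.]
top pt cradle 0.94 [0.5678 0.0156 0.2656] [308. 223.]
top pt cradle_mouth 0.84 [0.5366 0.0268 0.2659] [302. 238.]
top pt cradle_joint 0.61 [ 0.649  -0.0118  0.2863] [322. 183.]
[310 213   1]
[305 232   1]
t 10.35 pos [0.463  0.0507 0.3177] q [ 0.9876 -0.1569  0.      0.    ] F [ 0.81 -0.7  -3.77] M [ 0.02 -0.01 -0.01] op 0.404 j [-0.04  0.38 -0.23  1.91  0.11  0.86 -2.22]
```

View pics/e_sz.png

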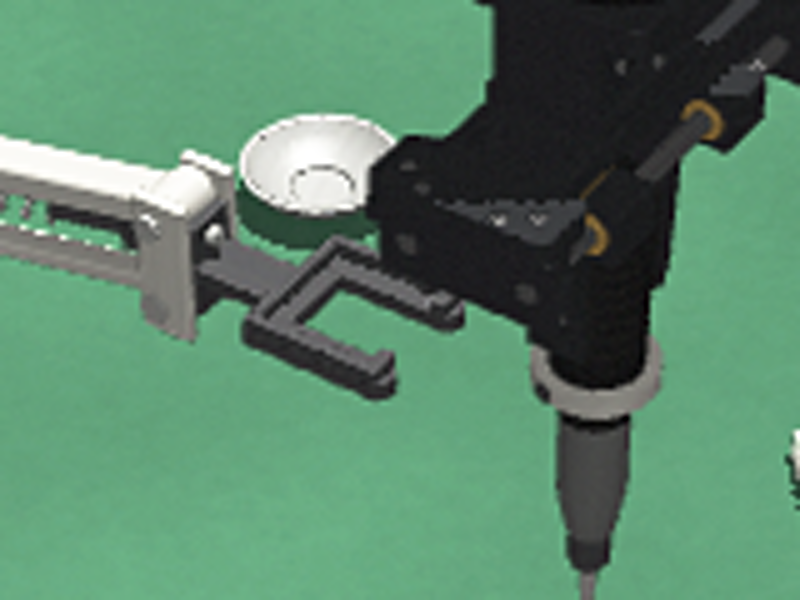

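View pics/e_tz.png

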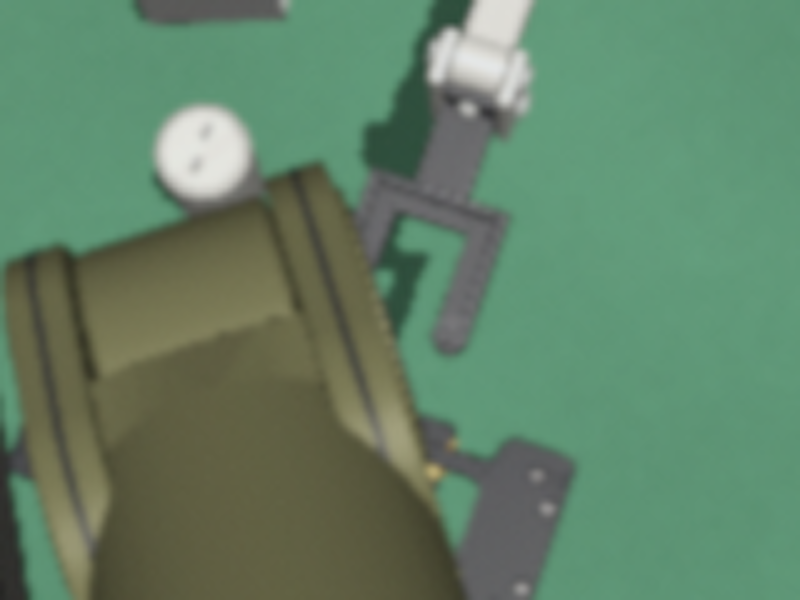

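Side crop: the collar at (600,370) is in line with the fork mouth between the tine tips at (380,385) and (450,315), above the lips. Advancing slowly.

Request:
carry_out:
  commands:
    - [0.006,0,0,0,0,0]
    - [0.015,0,0,0,0,0]
    - [0.025,0,0,0,0,0]
    - [0.035,0,0,0,0,0]
    - [0.044,0,0,0,0,0]
    - [0.051,0,0,0,0,0]
    - [0.056,0,0,0,0,0]
    - [0.06,0,0,0,0,0]
    - [0.06,0,0,0,0,0]
    - [0.06,0,0,0,0,0]
    - [0.06,0,0,0,0,0]

```text
clock: 11.45
tool_pos: [0.5196, 0.0323, 0.3177]
eef_rot: [0.988, -0.157, -0.0, 0.0]
contact_force: [-0.7, -0.3, -4.3]
opening: 0.401
```

```bash
cat >> h.py <<'E'
def crop(a,p,name,w=80,h=60):
    K=np.array(a['intrinsics']);T=np.array(a['extrinsics'])
    c=T[:3,:3].T@(np.array(p)-T[:3,3]);u=(K@c/c[2]).astype(int);f=min(800/(2*w),600/(2*h))
    print('crop origin',u[0]-w,u[1]-h,'x',f)
    cv2.imwrite(f'pics/{name}.png',cv2.resize(a['img'][u[1]-h:u[1]+h,u[0]-w:u[0]+w],None,fx=f,fy=f,interpolation=cv2.INTER_CUBIC))
E
python3 - <<'E'
from h import *
s=st()
a=look('side',(),['driver_collar','driver','cradle','cradle_joint'],'f')
b=look('top',(),['cradle','cradle_mouth','cradle_joint'],'f')
crop(a,[.545,.02,.25],'f_sz',56,42)
st()
E
```

```text
t 11.45 pos [0.5196 0.0323 0.3177] q [ 9.876e-01 -1.567e-01 -2.000e-04  0.000e+00] F [-0.72 -0.26 -4.34] M [0.05 0.04 0.02] op 0.401 j [-0.01  0.46 -0.22  1.77  0.12  0.93 -2.16]
side pt driver_collar 0.76 [0.5203 0.0344 0.2884] [321. 217.]
side pt driver 0.58 [0.5176 0.0331 0.1685] [323. 263.]
side pt driver 0.33 [ 0.6458 -0.0094  0.2837] [265. 194.]
side pt cradle 0.94 [0.5663 0.0169 0.2635] [300. 217.]
side pt cradle 0.52 [0.5315 0.0252 0.2655] [317. 222.]
side pt cradle_joint 0.95 [ 0.6448 -0.0124  0.2803] [266. 194.]
top pt cradle_joint 0.56 [ 0.6487 -0.0104  0.2807] [321. 184.]
crop origin 254 183 x 7.142857142857143
t 11.9 pos [0.52   0.0321 0.3177] q [ 0.9876 -0.1569  0.      0.    ] F [-0.68  1.03 -3.7 ] M [ 0.09 -0.01 -0.01] op 0.402 j [-0.01  0.46 -0.22  1.77  0.12  0.93 -2.16]
```

View pics/f_sz.png

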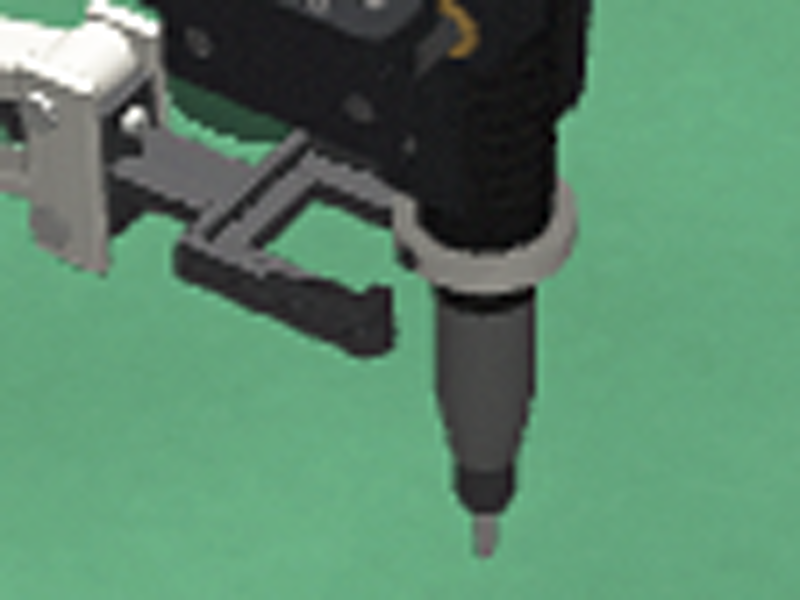

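The collar at (485,245) in the crop lies above the lips, and the neck is centred before the mouth. Forces are small. Going on in.

Request:
carry_out:
  commands:
    - [0.003,0,0,0,0,0]
    - [0.007,0,0,0,0,0]
    - [0.012,0,0,0,0,0]
    - [0.016,0,0,0,0,0]
    - [0.02,0,0,0,0,0]
    - [0.023,0,0,0,0,0]
    - [0.025,0,0,0,0,0]
    - [0.025,0,0,0,0,0]
    - [0.025,0,0,0,0,0]

```text
clock: 12.8
tool_pos: [0.5436, 0.0244, 0.3177]
eef_rot: [0.988, -0.157, -0.0, 0.0]
contact_force: [0.5, -0.3, -4.1]
opening: 0.4
```

Run:
```python
from h import *
s=st()
a=look('side',(),['driver_collar','cradle','cradle_joint','link_mid'],'g')
b=look('top',(),['cradle','cradle_joint','link_mid'],'g')
crop(a,[.545,.02,.25],'g_sz',56,42)
st()
```

```text
t 12.8 pos [0.5436 0.0244 0.3177] q [ 9.876e-01 -1.569e-01 -1.000e-04  0.000e+00] F [ 0.48 -0.26 -4.06] M [0.05 0.03 0.01] op 0.4 j [ 0.01  0.49 -0.22  1.7   0.12  0.96 -2.14]
side pt driver_collar 0.94 [0.5437 0.0237 0.2851] [311. 213.]
side pt driver_collar 0.34 [0.5431 0.0235 0.3357] [311. 191.]
side pt cradle 0.81 [0.5674 0.0149 0.2644] [300. 216.]
side pt cradle_joint 0.57 [ 0.6488 -0.0111  0.2846] [264. 193.]
side pt link_mid 0.57 [ 0.756  -0.0432  0.2596] [221. 185.]
top pt cradle 0.39 [ 0.3463 -0.2009 -0.0019] [393. 328.]
top pt link_mid 0.79 [ 0.754  -0.0436  0.2626] [337. 139.]
crop origin 254 183 x 7.142857142857143
t 13.25 pos [0.5438 0.0244 0.3177] q [ 0.9876 -0.1569  0.      0.    ] F [ 0.87 -0.2  -3.42] M [0.04 0.02 0.02] op 0.401 j [ 0.01  0.49 -0.22  1.7   0.12  0.96 -2.14]
```

View pics/g_sz.png

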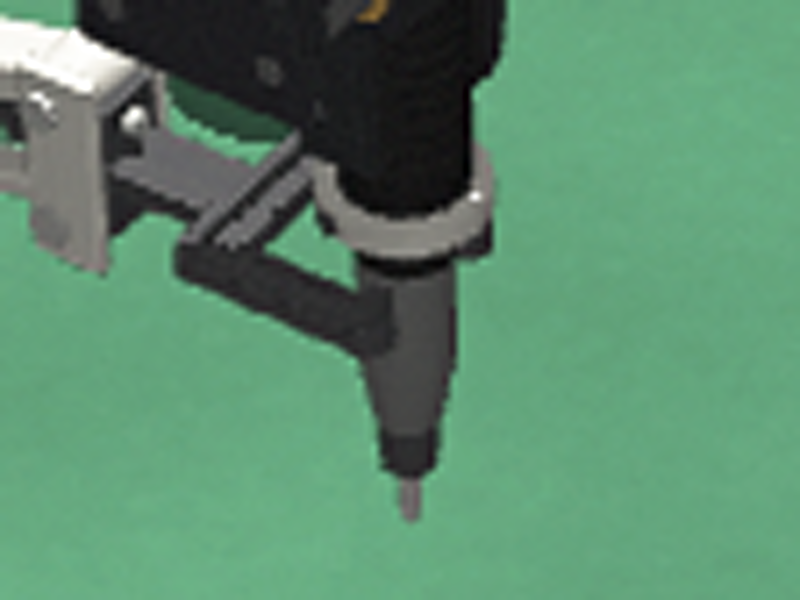

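The neck is between the tines and the fork has not moved (joint block still at (265,194)). The last 25 mm:

Request:
carry_out:
  commands:
    - [0.003,0,0,0,0,0]
    - [0.007,0,0,0,0,0]
    - [0.012,0,0,0,0,0]
    - [0.016,0,0,0,0,0]
    - [0.02,0,0,0,0,0]
    - [0.023,0,0,0,0,0]
    - [0.025,0,0,0,0,0]
    - [0.025,0,0,0,0,0]
    - [0.025,0,0,0,0,0]

```text
clock: 14.15
tool_pos: [0.5674, 0.0166, 0.3177]
eef_rot: [0.988, -0.157, -0.0, 0.0]
contact_force: [-0.3, 0.3, -4.8]
opening: 0.401
```

Run:
```python
from h import *
s=st()
a=look('side',(),['driver_collar','cradle','cradle_joint','link_mid'],'i')
b=look('top',(),['cradle','cradle_joint','link_mid'],'i')
crop(a,[.545,.02,.25],'i_sz',56,42)
F=[]
for i in range(8): r.snapshot('top');F.append(r.get_state()['contact_force'])
print(np.mean(F,0),np.std(F,0));st()
```

```text
t 14.15 pos [0.5674 0.0166 0.3177] q [ 9.876e-01 -1.569e-01 -1.000e-04  0.000e+00] F [-0.32  0.35 -4.83] M [ 0.11 -0.01  0.03] op 0.401 j [ 0.02  0.52 -0.21  1.64  0.13  0.99 -2.12]
side pt driver_collar 0.77 [0.565  0.0193 0.2849] [301. 209.]
side pt driver_collar 0.66 [ 0.6553  0.134  -0.0015] [247. 341.]
side pt cradle 0.79 [0.5655 0.0158 0.2651] [301. 216.]
side pt cradle 0.44 [0.5351 0.0242 0.267 ] [315. 221.]
side pt cradle_joint 0.71 [ 0.6433 -0.0127  0.2847] [267. 193.]
side pt link_mid 0.71 [ 0.4973  0.2698 -0.0007] [299. 415.]
side pt link_mid 0.67 [ 0.7564 -0.0462  0.2588] [222. 184.]
top pt cradle 0.66 [ 0.7541 -0.0469  0.2646] [339. 139.]
top pt cradle 0.6 [7.903e-01 1.362e-01 6.000e-04] [269. 161.]
top pt link_mid 0.57 [ 0.7555 -0.0491  0.264 ] [340. 138.]
crop origin 254 183 x 7.142857142857143
[-0.14027627 -0.05974102 -3.93487753] [0.43014321 0.29289924 0.64775507]
t 15.0 pos [0.5675 0.0166 0.3177] q [ 0.9876 -0.1569  0.      0.    ] F [-0.85 -0.19 -4.19] M [ 0.09  0.   -0.  ] op 0.402 j [ 0.02  0.52 -0.21  1.64  0.13  0.99 -2.12]
```

View pics/i_sz.png

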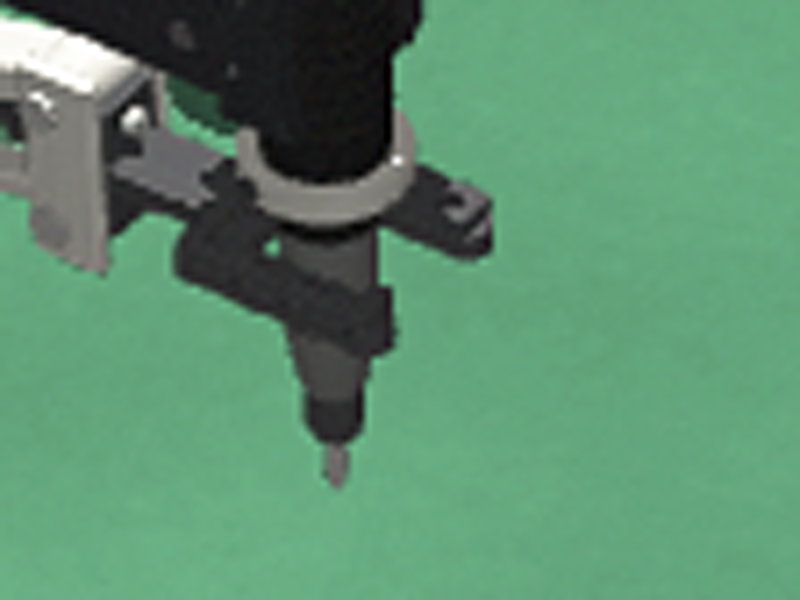

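The collar is centred over the seat, 20 mm above it, and there is no side force. The weight reads about 3.9 N, so the sink should be roughly 40–65 mm. Lowering into the lips.

Request:
carry_out:
  commands:
    - [0,0,0.003,0,0,0]
    - [0,0,0.006,0,0,0]
    - [0,0,0.009,0,0,0]
    - [0,0,0.012,0,0,0]
    - [0,0,0.014,0,0,0]
    - [0,0,0.015,0,0,0]
    - [0,0,0.016,0,0,0]
    - [0,0,0.016,0,0,0]

```text
clock: 15.8
tool_pos: [0.5675, 0.0166, 0.3016]
eef_rot: [0.988, -0.157, -0.0, 0.0]
contact_force: [-0.1, 0.0, -3.5]
opening: 0.401
```

```bash
cat >> h.py <<'E'
def favg(n):
    F=[];M=[];P=[]
    for i in range(n):
        r.snapshot('top');s=r.get_state();F.append(s['contact_force']);M.append(s['moment']);P.append(s['tool_pos'])
    print('F',np.mean(F,0).round(2),'+-',(np.std(F,0)/n**.5).round(2),'M',np.mean(M,0).round(3),'pos',np.mean(P,0).round(4),'t',round(s['clock'],2))
E
python3 - <<'E'
from h import *
favg(8)
a=look('side',(),['driver_collar','cradle','cradle_joint'],'j')
crop(a,[.545,.02,.25],'j_sz',56,42)
E
```

```text
F [-0.16 -0.01 -3.97] +- [0.22 0.09 0.15] M [0.066 0.013 0.019] pos [0.5676 0.0166 0.3018] t 16.2
side pt driver_collar 0.9 [0.5667 0.0175 0.2712] [300. 214.]
side pt cradle 0.71 [0.567  0.0164 0.2625] [300. 217.]
side pt cradle 0.28 [ 0.3452 -0.2046  0.0016] [418. 260.]
side pt cradle_joint 0.67 [ 0.6475 -0.0107  0.2858] [265. 193.]
crop origin 254 183 x 7.142857142857143
```

View pics/j_sz.png

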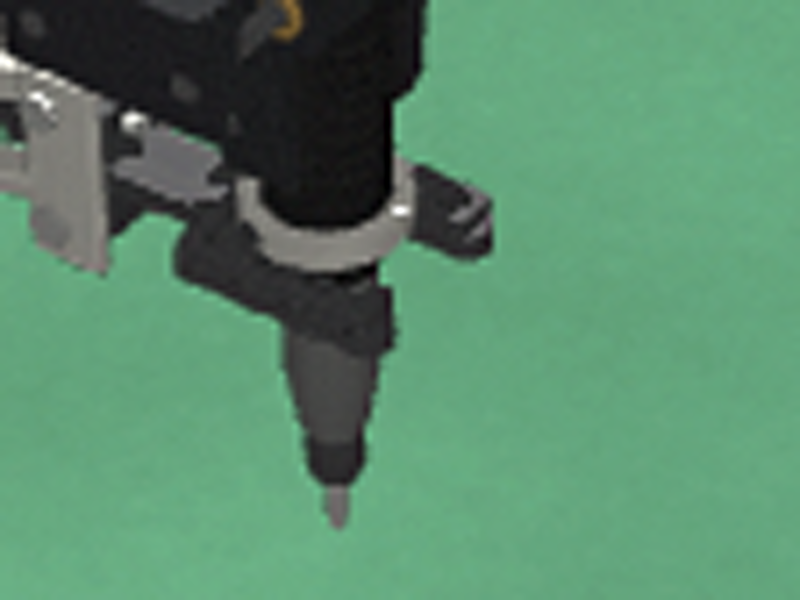

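The collar is entering the lips; the fork is unmoved. Lowering slowly to the seat.

Request:
carry_out:
  commands:
    - [0,0,0.001,0,0,0]
    - [0,0,0.002,0,0,0]
    - [0,0,0.003,0,0,0]
    - [0,0,0.004,0,0,0]
    - [0,0,0.005,0,0,0]
    - [0,0,0.006,0,0,0]
    - [0,0,0.006,0,0,0]

```text
clock: 17.1
tool_pos: [0.5674, 0.0167, 0.2957]
eef_rot: [0.988, -0.157, -0.0, -0.0]
contact_force: [-0.6, 1.0, -2.4]
opening: 0.399
```

Run:
```python
from h import *
favg(12)
```

```text
F [-1.14  0.12 -2.07] +- [0.14 0.11 0.11] M [0.137 0.273 0.017] pos [0.5675 0.0167 0.2958] t 17.7
```

Contact: the arm carries about 1.9 N, and there is a 1.1 N push outward as its swing begins. I'll follow the arc down, moving outward with it.

Request:
carry_out:
  commands:
    - [-0.0005,0,0.001,0,0,0]
    - [-0.001,0,0.0025,0,0,0]
    - [-0.0013,0,0.004,0,0,0]
    - [-0.0016,0,0.0055,0,0,0]
    - [-0.0018,0,0.007,0,0,0]
    - [-0.002,0,0.0085,0,0,0]
    - [-0.0022,0,0.01,0,0,0]
    - [-0.0025,0,0.0115,0,0,0]
    - [-0.0027,0,0.013,0,0,0]
    - [-0.0028,0,0.0142,0,0,0]
    - [-0.0029,0,0.015,0,0,0]
    - [-0.0029,0,0.015,0,0,0]

```text
clock: 18.9
tool_pos: [0.5648, 0.0175, 0.2806]
eef_rot: [0.988, -0.157, 0.0, 0.0]
contact_force: [1.0, -0.1, -2.3]
opening: 0.399
```

Run:
```python
from h import *
favg(14)
a=look('side',(),['driver_collar','cradle','cradle_joint'],'k')
crop(a,[.555,.02,.24],'k_sz',56,42)
```

```text
F [ 1.22 -0.35 -1.9 ] +- [0.15 0.16 0.15] M [-0.021 -0.288 -0.02 ] pos [0.5648 0.0175 0.2808] t 19.6
side pt driver_collar 0.92 [0.5655 0.0194 0.2507] [301. 223.]
side pt driver_collar 0.47 [0.5301 0.0267 0.2505] [317. 229.]
side pt cradle 0.61 [0.562  0.0189 0.2496] [302. 224.]
side pt cradle_joint 0.75 [ 0.6419 -0.0098  0.2652] [268. 202.]
side pt cradle_joint 0.22 [0.5396 0.2782 0.0165] [276. 408.]
crop origin 249 186 x 7.142857142857143
```

View pics/k_sz.png

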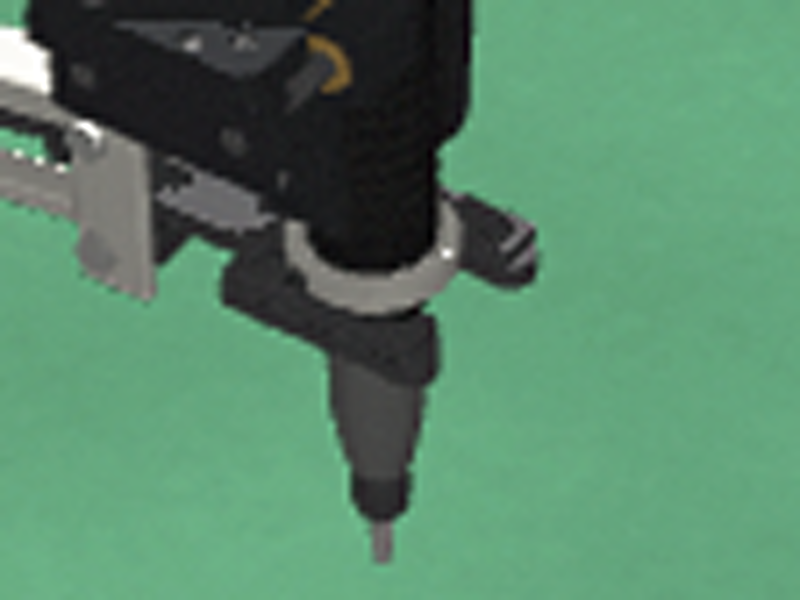

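The fork is going down with the tool (joint block now at (268,202)). I overcorrected slightly outward, so the next stretch follows a bit less.

Request:
carry_out:
  commands:
    - [0.0003,0,0.001,0,0,0]
    - [0.0003,0,0.0025,0,0,0]
    - [0.0001,0,0.004,0,0,0]
    - [-0.0001,0,0.0055,0,0,0]
    - [-0.0003,0,0.007,0,0,0]
    - [-0.0005,0,0.0085,0,0,0]
    - [-0.0007,0,0.01,0,0,0]
    - [-0.0008,0,0.0115,0,0,0]
    - [-0.0009,0,0.013,0,0,0]
    - [-0.001,0,0.0142,0,0,0]
    - [-0.001,0,0.015,0,0,0]
    - [-0.001,0,0.015,0,0,0]

```text
clock: 21.0
tool_pos: [0.5637, 0.0179, 0.2656]
eef_rot: [0.988, -0.157, -0.0, 0.0]
contact_force: [-0.8, -0.9, -0.5]
opening: 0.397
```

Run:
```python
from h import *
favg(20)
```

```text
F [-1.57  0.19 -1.04] +- [0.09 0.1  0.09] M [0.193 0.375 0.017] pos [0.5637 0.0178 0.2657] t 22.0
```

Request:
carry_out:
  commands:
    - [-0.0003,0,0.001,0,0,0]
    - [-0.0004,0,0.0025,0,0,0]
    - [-0.0005,0,0.004,0,0,0]
    - [-0.0005,0,0.0055,0,0,0]
    - [-0.0006,0,0.007,0,0,0]
    - [-0.0006,0,0.0085,0,0,0]
    - [-0.0007,0,0.01,0,0,0]
    - [-0.0007,0,0.0115,0,0,0]
    - [-0.0008,0,0.013,0,0,0]
    - [-0.0008,0,0.0142,0,0,0]
    - [-0.0008,0,0.015,0,0,0]
    - [-0.0008,0,0.015,0,0,0]

```text
clock: 23.2
tool_pos: [0.5632, 0.0181, 0.2507]
eef_rot: [0.988, -0.157, 0.0, 0.0]
contact_force: [-1.4, 0.2, 0.4]
opening: 0.4
```

Run:
```python
from h import *
favg(30)
```

```text
F [-0.25  0.15 -0.27] +- [0.09 0.09 0.08] M [0.126 0.028 0.011] pos [0.5632 0.0181 0.2508] t 24.7
```

Request:
carry_out:
  commands:
    - [0,0,0.001,0,0,0]
    - [0,0,0.002,0,0,0]
    - [0,0,0.003,0,0,0]
    - [0,0,0.004,0,0,0]
    - [0,0,0.005,0,0,0]
    - [0,0,0.0055,0,0,0]
    - [0,0,0.0055,0,0,0]

```text
clock: 25.4
tool_pos: [0.5631, 0.0181, 0.2451]
eef_rot: [0.988, -0.157, 0.0, 0.0]
contact_force: [1.1, -0.1, -0.4]
opening: 0.401
```

Run:
```python
from h import *
favg(60)
a=look('side',(),['driver_collar','cradle','cradle_joint'],'l')
crop(a,[.56,.02,.22],'l_sz',56,42)
```

```text
F [ 0.76 -0.14 -0.08] +- [0.07 0.06 0.07] M [ 0.099 -0.206 -0.005] pos [0.5631 0.0181 0.2452] t 28.4
side pt driver_collar 0.98 [0.5637 0.0186 0.2126] [302. 238.]
side pt cradle 0.55 [0.5606 0.0155 0.2168] [304. 236.]
side pt cradle_joint 0.93 [ 0.6417 -0.0109  0.2334] [269. 214.]
crop origin 247 193 x 7.142857142857143
```

View pics/l_sz.png

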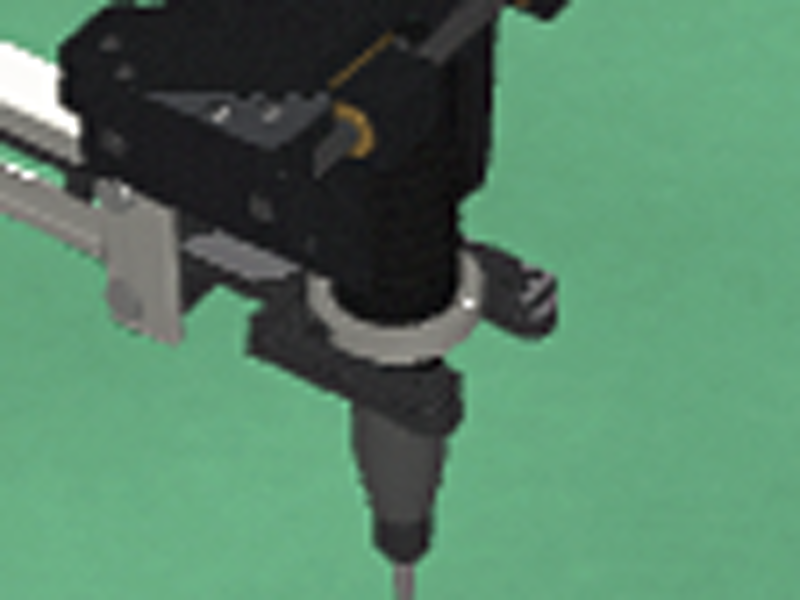

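Request:
carry_out:
  commands:
    - [0.0001,0,0.0005,0,0,0]
    - [0.0002,0,0.001,0,0,0]
    - [0.0002,0,0.0012,0,0,0]
    - [0.0002,0,0.0012,0,0,0]
    - [0.0002,0,0.0012,0,0,0]

```text
clock: 29.1
tool_pos: [0.5632, 0.018, 0.244]
eef_rot: [0.988, -0.157, -0.0, 0.0]
contact_force: [1.1, 0.2, 0.7]
opening: 0.4
```

Run:
```python
from h import *
favg(60)
```

```text
F [ 0.09  0.29 -0.21] +- [0.07 0.06 0.06] M [ 0.182 -0.037  0.005] pos [0.5632 0.018  0.244 ] t 32.1
```

Request:
carry_out:
  commands:
    - [0,0,0.001,0,0,0]
    - [0,0,0.002,0,0,0]
    - [0.0001,0,0.003,0,0,0]
    - [0.0001,0,0.003,0,0,0]
    - [0.0001,0,0.003,0,0,0]
    - [0.0001,0,0.003,0,0,0]

```text
clock: 32.7
tool_pos: [0.5633, 0.018, 0.241]
eef_rot: [0.988, -0.157, -0.0, 0.0]
contact_force: [-0.4, 1.1, -0.3]
opening: 0.404
```

Run:
```python
from h import *
favg(60)
```

```text
F [-0.52  0.38  0.09] +- [0.07 0.06 0.07] M [0.194 0.129 0.014] pos [0.5633 0.018  0.241 ] t 35.7
```

F_z now brackets zero, and a fit over the last depths puts balance about 1 mm higher. I'll trim that, ease the grip, and check before opening.

Request:
carry_out:
  commands:
    - [-0.0001,0,-0.0005,0,0,0]
    - [-0.0001,0,-0.001,0,0,0]
    - [-0.0001,0,-0.001,0,0,0]
    - [-0.0001,0,-0.001,0,0,0]
  grip_force: 3

```text
clock: 36.1
tool_pos: [0.5633, 0.0179, 0.2421]
eef_rot: [0.988, -0.157, 0.0, 0.0]
contact_force: [-1.6, 0.2, 0.2]
opening: 0.407
```

Run:
```python
from h import *
favg(50)
a=look('side',(),['driver_collar','driver','cradle','cradle_joint'],'m')
crop(a,[.56,.02,.22],'m_sz',56,42)
```

```text
F [-0.39 -0.27  0.12] +- [0.07 0.07 0.08] M [ 0.041  0.042 -0.014] pos [0.5633 0.018  0.242 ] t 38.6
side pt driver_collar 0.58 [0.5669 0.0219 0.2085] [300. 240.]
side pt driver 0.73 [0.5634 0.0176 0.0965] [304. 279.]
side pt driver 0.15 [0.5404 0.2782 0.0099] [276. 410.]
side pt cradle 0.63 [0.5606 0.0193 0.2092] [304. 240.]
side pt cradle 0.6 [0.5278 0.0285 0.2123] [318. 245.]
side pt cradle_joint 0.77 [ 0.6423 -0.0067  0.231 ] [268. 216.]
crop origin 247 193 x 7.142857142857143
```

View pics/m_sz.png

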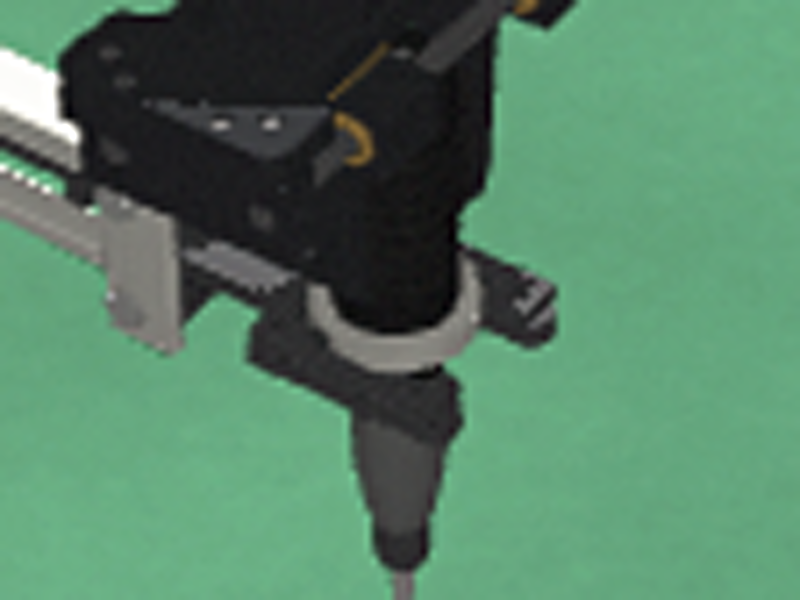

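The force readings stay within about 0.1 N of zero and the collar sits inside the lips. One more millimetre up, then part the fingers a little.

Request:
carry_out:
  commands:
    - [0,0,-0.0005,0,0,0]
    - [0,0,-0.001,0,0,0]
    - [0,0,-0.001,0,0,0]
    - [0,0,-0.001,0,0,0]
    - [0,0,-0.001,0,0,0]

```text
clock: 39.35
tool_pos: [0.5633, 0.018, 0.243]
eef_rot: [0.988, -0.157, 0.0, 0.0]
contact_force: [-1.2, 0.6, -1.0]
opening: 0.406
```

Request:
carry_out:
  commands:
    - [0,0,0,0,0,0]
    - [0,0,0,0,0,0]
    - [0,0,0,0,0,0]
    - [0,0,0,0,0,0]
  fingers: 130

```text
clock: 39.75
tool_pos: [0.5633, 0.018, 0.243]
eef_rot: [0.988, -0.157, 0.0, 0.0]
contact_force: [0.9, -0.1, -0.0]
opening: 0.49
```

Run:
```python
from h import *
a=look('side',(),(),'n')
favg(20)
b=look('side',(),['driver','cradle','cradle_joint'],'n2')
crop(a,[.56,.02,.22],'n_sz',56,42)
crop(b,[.56,.02,.22],'n2_sz',56,42)
m=cv2.imread('pics/m_side.png')
for im in (a['img'],b['img']):
    # vertical shift of driver tip/cradle region vs before
    t=m[225:290,255:340]; res=cv2.matchTemplate(im[215:300,245:350],t,cv2.TM_CCOEFF_NORMED);print(cv2.minMaxLoc(res)[1:],'(10,10)=same')
st()
```

```text
F [-0.23 -0.14 -0.  ] +- [0.09 0.06 0.09] M [ 0.054  0.003 -0.004] pos [0.5633 0.018  0.243 ] t 40.8
side pt driver 0.7 [0.3641 0.0572 0.0011] [390. 342.]
side pt driver 0.61 [0.5626 0.016  0.0964] [304. 278.]
side pt cradle 0.83 [0.5595 0.0181 0.213 ] [304. 238.]
side pt cradle_joint 0.94 [ 0.6434 -0.0094  0.2308] [268. 215.]
crop origin 247 193 x 7.142857142857143
crop origin 247 193 x 7.142857142857143
(0.9786841869354248, (0, 20), (10, 10)) (10,10)=same
(0.9785038828849792, (0, 20), (10, 10)) (10,10)=same
t 41.0 pos [0.5633 0.018  0.243 ] q [ 0.9876 -0.1569  0.      0.    ] F [-0.38 -0.06 -1.25] M [ 0.1   0.05 -0.04] op 0.484 j [ 0.01  0.6  -0.2   1.75  0.16  0.81 -2.15]
```

View pics/n2_sz.png

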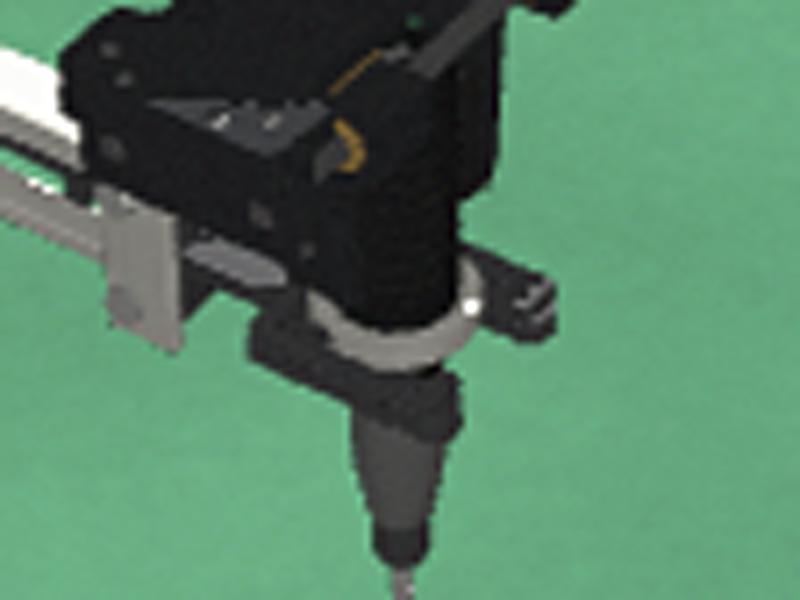

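The fingers are off the handle and the tool has not moved. Opening fully, then straight up.

Request:
carry_out:
  commands:
    - [0,0,0,0,0,0]
    - [0,0,0,0,0,0]
    - [0,0,0,0,0,0]
    - [0,0,0,0,0,0]
    - [0,0,0,0,0,0]
    - [0,0,0,0,0,0]
  fingers: 0

```text
clock: 41.6
tool_pos: [0.5633, 0.018, 0.243]
eef_rot: [0.988, -0.157, 0.0, 0.0]
contact_force: [0.2, -0.5, 0.2]
opening: 0.994
```

Run:
```python
from h import *
st()
a=look('side',(),['driver','cradle','cradle_joint'],'o')
m=cv2.imread('pics/m_side.png')
print(cv2.minMaxLoc(cv2.matchTemplate(a['img'][255:300,280:330],m[262:292,290:320],cv2.TM_CCOEFF_NORMED)),'(10,7)=same')
```

```text
t 41.6 pos [0.5633 0.018  0.243 ] q [ 0.9876 -0.1569  0.      0.    ] F [ 0.22 -0.5   0.22] M [ 0.03 -0.03 -0.01] op 0.994 j [ 0.01  0.6  -0.2   1.75  0.16  0.81 -2.15]
side pt driver 0.76 [0.5632 0.0178 0.0953] [304. 279.]
side pt driver 0.71 [0.5636 0.0184 0.2617] [302. 219.]
side pt cradle 0.73 [0.5614 0.0193 0.2129] [303. 238.]
side pt cradle_joint 0.63 [ 0.6402 -0.0104  0.2294] [270. 215.]
(-0.18990258872509003, 0.9813387393951416, (20, 0), (10, 7)) (10,7)=same
```

Request:
carry_out:
  commands:
    - [0,0,-0.005,0,0,0]
    - [0,0,-0.015,0,0,0]
    - [0,0,-0.03,0,0,0]
    - [0,0,-0.045,0,0,0]
    - [0,0,-0.06,0,0,0]
    - [0,0,-0.08,0,0,0]
    - [0,0,-0.1,0,0,0]
    - [0,0,-0.12,0,0,0]
    - [0,0,-0.14,0,0,0]
    - [0,0,-0.155,0,0,0]
    - [0,0,-0.16,0,0,0]
    - [0,0,-0.16,0,0,0]

```text
clock: 43.0
tool_pos: [0.5635, 0.0181, 0.404]
eef_rot: [0.988, -0.157, 0.001, -0.0]
contact_force: [-0.2, 0.6, -0.1]
opening: 1.001
```

Run:
```python
from h import *
st()
a=look('side',(),['driver','driver_collar','cradle','cradle_joint'],'p')
b=look('top',(),['driver_grip'],'p')
favg(10)
c=look('side',(),['driver','driver_collar','cradle','cradle_joint'],'q')
crop(c,[.57,.02,.22],'q_sz',72,54)
```

```text
t 43.0 pos [0.5635 0.0181 0.404 ] q [ 9.876e-01 -1.570e-01  1.000e-03 -2.000e-04] F [-0.25  0.59 -0.07] M [0.06 0.01 0.01] op 1.001 j [ 0.02  0.45 -0.22  1.5   0.1   1.21 -2.1 ]
side pt driver 0.71 [0.5606 0.0179 0.097 ] [305. 279.]
side pt driver_collar 0.75 [0.5634 0.0195 0.2108] [302. 239.]
side pt cradle 0.75 [0.5612 0.0202 0.2101] [303. 240.]
side pt cradle_joint 0.66 [0.5292 0.025  0.2109] [318. 244.]
F [-0.06  0.1   0.09] +- [0.24 0.18 0.15] M [0.043 0.009 0.004] pos [0.5632 0.018  0.4029] t 43.85
side pt driver 0.59 [0.5647 0.0193 0.0957] [303. 279.]
side pt driver_collar 0.78 [0.5615 0.0207 0.2137] [303. 238.]
side pt cradle 0.66 [0.5618 0.0179 0.2105] [303. 239.]
side pt cradle_joint 0.69 [ 0.6412 -0.0062  0.2301] [269. 216.]
crop origin 226 180 x 5.555555555555555
```

View pics/q_sz.png

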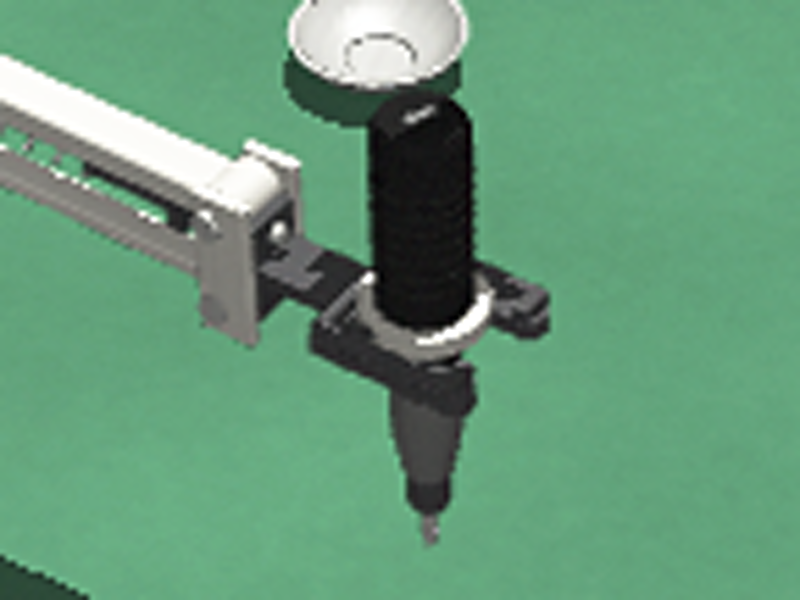

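View pics/q_side.png

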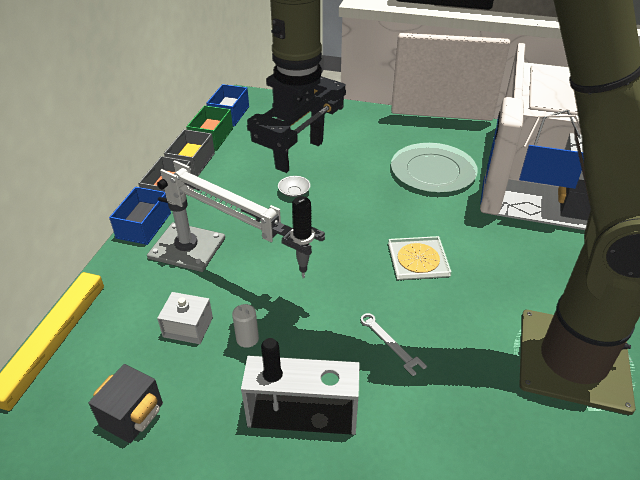

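The driver hangs bit down in the cradle at (303,238), upright with its collar within the lips. The gripper is clear above, and the nut driver, can, tray, dish and wrench are where they were. Handing in.

Run:
```python
from h import *
print(r.finish_job())
```

```text
the job is handed in; nothing more can be done
None
```

The cordless screwdriver now hangs bit down by its collar in the balancer's cradle, and the job is handed in at about 44 s on the clock.

- **Entry:** I brought the neck in through the mouth with the collar above the lips. No side contact showed while it went in.
- **Sinking:** I went down about 55 mm with the arm, following its outward swing. Side force reached at most about 1.6 N, because twice I followed slightly too much or too little.
- **Release:** I let go only once the average vertical force was about 0 N, within roughly 0.1 N. The readings near the balance point scattered between -0.21 and +0.12 N, so I set the release height from several depths.

After release and retreat, the network points stayed put within their accuracy of about 4 mm. The collar read 0.211 to 0.214 m high, the seat 0.210 to 0.213 m and the bit's tip about 0.096 m, with no bounce seen. In the last picture the collar sits inside the lips, the gripper is clear above, and the other things look unmoved.

A few low-confidence network hits were plainly wrong, such as a collar reported on the bench, and I ignored them. No check of the final state failed.

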